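# Put away the ravioli stamps

### The job

Put the ravioli stamps away by shape and size: the round ones in the green tray and the square ones in the blue tray, in each the large stamp in the wide bay and the small one in the narrow bay, and the triangular stamp in the yellow tray. Leave every stamp standing upright on the floor of its bay, and do not disturb the bowl of eggs.

Things in the scene. Friction and masses are not known exactly. Their poses are not given: they have to be found in the camera images.
- round_large: Large round ravioli stamp: silvery fluted round head 56 mm in diameter (61 over the flutes), pale wooden handle, 0.1 to 0.22 kg. Stands upright; origin: centre of the underside, z up. Head 14 mm thick (z 0 to 14), thin neck, then a round handle 26 mm across, straight from z = 42 to 84 mm, top at 90 mm.
- round_small: Small round ravioli stamp: silvery fluted round head 38 mm in diameter (43 over the flutes), pale wooden handle, 0.05 to 0.12 kg. Stands upright; origin: centre of the underside, z up. Head 14 mm thick (z 0 to 14), thin neck, then a round handle 22 mm across, straight from z = 42 to 72 mm, top at 78 mm.
- square_large: Large square ravioli stamp: brass fluted square head 56 x 56 mm (79 mm over the corners), dark wooden handle, 0.1 to 0.23 kg. Stands upright; origin: centre of the underside, z up. Head 14 mm thick (z 0 to 14), thin neck, then a round handle 26 mm across, straight from z = 42 to 84 mm, top at 90 mm.
- square_small: Small square ravioli stamp: brass fluted square head 38 x 38 mm (54 mm over the corners), dark wooden handle, 0.06 to 0.13 kg. Stands upright; origin: centre of the underside, z up. Head 14 mm thick (z 0 to 14), thin neck, then a round handle 22 mm across, straight from z = 42 to 72 mm, top at 78 mm.
- triangle_stamp: Triangular ravioli stamp: copper-coloured equilateral triangular head whose corners lie 36 mm from the centre, red handle, 0.08 to 0.17 kg. Stands upright; origin: centre of the underside, z up. Head 14 mm thick (z 0 to 14), thin neck, then a round handle 26 mm across, straight from z = 42 to 84 mm, top at 90 mm.
- green_tray: Green open tray with two bays, 180 mm long, fixed to the table. Origin: centre of underside, z up, y along its length. 104 mm across (x); floor and walls 4 mm thick, walls 24 mm high. An equally high cross wall stands at y = -12 mm: wide bay y = -10 to +86 mm (centre +38), narrow bay y = -86 to -14 mm (centre -50); both x = -48 to +48.
- blue_tray: Blue open tray with two bays, 180 mm long, fixed to the table. Origin: centre of underside, z up, y along its length. 104 mm across (x); floor and walls 4 mm thick, walls 24 mm high. An equally high cross wall stands at y = +12 mm: wide bay y = -86 to +10 mm (centre -38), narrow bay y = +14 to +86 mm (centre +50); both x = -48 to +48.
- yellow_tray: Yellow square open tray with a single bay, 104 mm long, fixed to the table. Origin: centre of underside, z up, y along its length. 104 mm across (x); floor and walls 4 mm thick, walls 24 mm high. The bay runs from -48 to +48 mm in x and y.
- egg_bowl: White bowl 90 mm in diameter with three brown eggs in it, the eggs reaching about 55 mm above the table; it stands among the stamps. Origin: centre of its underside, z up. Not to be moved.

How it is judged:
At the end, for the whole second after the job is handed in: Each stamp's centre is within its own bay (large round: green wide; small round: green narrow; large square: blue wide; small square: blue narrow; triangle: yellow), its underside less than 10 mm above the tray's underside (so down on the floor), upright within 0.15 rad, at rest (x of round_large in the frame of green_tray between -0.048 and 0.048 m and y of round_large in the frame of green_tray between -0.01 and 0.086 m and z of round_large in the frame of green_tray between 0 and 0.01 m and angle between each of round_large, round_small, square_large, square_small, triangle_stamp's own z axis and vertical below 0.15 rad and linear speed of each of round_large, round_small, square_large, square_small, triangle_stamp below 0.02 m/s and angular speed of each of round_large, round_small, square_large, square_small, triangle_stamp below 0.2 rad/s and x of round_small in the frame of green_tray between -0.048 and 0.048 m and y of round_small in the frame of green_tray between -0.086 and -0.014 m and z of round_small in the frame of green_tray between 0 and 0.01 m and x of square_large in the frame of blue_tray between -0.048 and 0.048 m and y of square_large in the frame of blue_tray between -0.086 and 0.01 m and z of square_large in the frame of blue_tray between 0 and 0.01 m and x of square_small in the frame of blue_tray between -0.048 and 0.048 m and y of square_small in the frame of blue_tray between 0.014 and 0.086 m and z of square_small in the frame of blue_tray between 0 and 0.01 m and x of triangle_stamp in the frame of yellow_tray between -0.048 and 0.048 m and y of triangle_stamp in the frame of yellow_tray between -0.048 and 0.048 m and z of triangle_stamp in the frame of yellow_tray between 0 and 0.01 m); the robot touches nothing.
It fails at once if the bowl of eggs was pushed more than 20 mm or tipped (distance of egg_bowl from where it was at the start of the episode above 0.02 m or angle between egg_bowl's own z axis and vertical above 0.25 rad).
It also fails if it takes over 120 s, if anything falls off the work surface, if the arm or the gripper's body presses on something with over 40 N, if the wrist force passes 120 N, or if a joint passes its speed limit or range.

### The arm

A 6-joint arm with a two-finger parallel gripper is mounted at the origin on the work surface. World frame = base frame: x ahead of the robot, y to its left, z up, the work surface at z = 0. Lengths are in m, angles in rad, forces in N, time in s.
With the tool pointing down it reaches from about 0.35 to 0.85 m from the base axis. Payload 8.1 kg.
Tool frame: the origin (TCP) lies on the centre line of the jaws, within the pads' length; the fingertips stand 22 mm ahead of it and the grasp point (between the pads) lies 3 mm ahead of it; z points along the fingers, y is the line along which they close (so a half turn about z gives the same grasp; the last joint's range is limited). The gripper opens to 93 mm and grips with 3 to 60 N. Pads are 15 mm wide; open, the fingers measure 128 mm over their backs; the gripper's body (75 mm by 188 mm) begins 65 mm behind the grasp point.
Start: joints at [1.098, 0.13, 1.488, -0, 1.523, -0.085], TCP at [0.227, 0.555, 0.241] pointing down, gripper open.
Joint ranges: [-2.96, 2.96], [-0.89, 2.26], [0.02, 2.5], [-1.34, 4.48], [0, 2.73], [-2.66, 2.66]. Speed limits (rad/s): [2.39, 2.39, 2.79, 3.14, 3.14, 3.14].

### API

Orientations are given as a rotation vector (axis times angle).
In Python, from plant import robot, optics, probe_bus, ticket gives the robot as it stands (robot), with the cameras (optics), the readings (probe_bus) and the job (ticket).
- The arm moves only by the shell command python3 inch.py FILE [FORCE], which reads ROWS from the file FILE. ROWS is a JSON list of rows, 1 to 20 of them, each an object with the fields aperture (the finger opening in m), dx, dy, dz (the shift in shares of the most that a row can go, 1 being 50 mm), spin (a turn about the tool's z in fractions of the full range, 1 being 180 degrees); a field left out counts as zero (the opening has to be given); each row shifts and turns the commanded pose from where the row before left it, along the tool's axes as they then stand; what a row does not reach is not made up. A row lasts 1/10 s, in which the tool goes at most 0.05 m and 0.15 rad, less where a joint would pass 70% of its speed; a pose out of reach is approached as far as the arm can. The fingers move at their own pace and stop on an object; FORCE is the grip in N (left out, the last holds). Time passes only in rows, so rows that do not move let the fingers close. It prints the time, the measured TCP pose, the force, the opening and the grip force at its end. No shift or turn number may pass 1 either way. Input that does not fit is refused with a message, and nothing moves.
- probe_bus.read_state(): the state, without advancing time (a new reading comes with each control period).
- optics.read_camera(name): name is "scene" or "side" or "wrist"; returns a dict with "image" (400x640x3 uint8, red, green, blue), "fx", "fy", "cx", "cy" (pixels), "R" (3x3) and "t" (3): a world point X has camera coordinates R X + t. Camera axes: x right, y down, z forward; pixel columns grow to the right and rows downward; lengths in m; the calibration is good to about 2 mm. A picture is of the moment at which its call begins. There is no depth.
- ticket.close_job(): hands the job in; it is judged then, once.
The state is a dict: "t": time; "q": joint angles; "dq": joint speeds; "joint_torque": joint torques, N m; "tool_pos": TCP position; "orientation": TCP orientation; "force": force on the tool from outside, world axes, zero at the start; "wrist_torque": the same for the moment, N m; "opening": finger opening in m; "gripper_force": force on a finger pad.
Only numpy, scipy, OpenCV 4.12 (cv2) and the standard library are available. Lean on these libraries where they do the work, as an engineer would, in place of code of your own. Each camera call takes 0.05 s, during which the arm holds its last target. There are 200 camera calls.

## Working session

There is one attempt and no reset: what is moved stays moved. The work goes in short steps, Python scripts to look and compute and a shell command to move; the robot and the scene stay as the last step left them, time stands still between calls to the robot, and variables do not carry over. Pictures are saved under pics/ and viewed, at most 14 in all, crops included, and the job is handed in when it is done.

```bash
ls; mkdir -p pics
python3 - <<'E'
from plant import robot, optics, probe_bus, ticket
import cv2
for n in("scene","side"):
    c=optics.read_camera(n);cv2.imwrite(f"pics/{n}0.png",c["image"][:,:,::-1]);print(n,c["fx"],c["cx"],c["cy"],c["R"],c["t"])
s=probe_bus.read_state();print(s)
E
```

```text
inch.py
pics
plant.py
scene 426.360376475885 318.23286052652537 204.94136338162093 [[-0.66531641  0.74655478 -0.00316716]
 [ 0.49011165  0.43357084 -0.75617915]
 [-0.56315597 -0.50465066 -0.65435699]] [ 0.36981091 -0.22261836  1.18068643]
side 446.13913738359525 314.1974720516045 200.9505767463862 [[-0.94150671 -0.3361216   0.02423607]
 [-0.21094754  0.53174132 -0.82021479]
 [ 0.26280459 -0.77735027 -0.57154205]] [0.51685006 0.15305656 0.76406461]
{'t': 0.1, 'q': array([ 1.09762155e+00,  1.31053672e-01,  1.48915292e+00, -3.35048893e-05,
        1.52299556e+00, -8.54102339e-02]), 'dq': array([-4.71575108e-04, -1.96423288e-03, -9.41817877e-04, -1.12410951e-06,
        1.68015420e-03, -3.09022922e-04]), 'joint_torque': array([ 1.21512177e-03, -5.61342859e+01, -4.93091297e+01,  7.70675205e-02,
        2.91774730e-02, -3.73329067e-05]), 'tool_pos': array([0.22665431, 0.55503825, 0.239721  ]), 'orientation': array([-6.05208263e-01, -3.08232637e+00,  2.44440261e-03]), 'force': array([ 0.22024364,  1.25765674, -0.86491689]), 'wrist_torque': array([0.01520077, 0.03581881, 0.03535846]), 'gripper_force': 0.0, 'opening': 0.09313710279269397}
```

View pics/scene0.png

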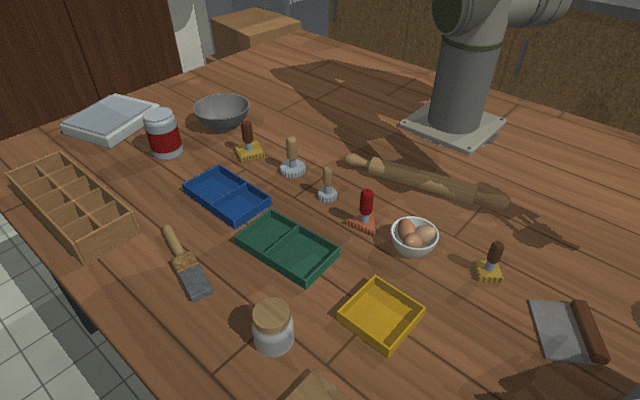

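View pics/side0.png

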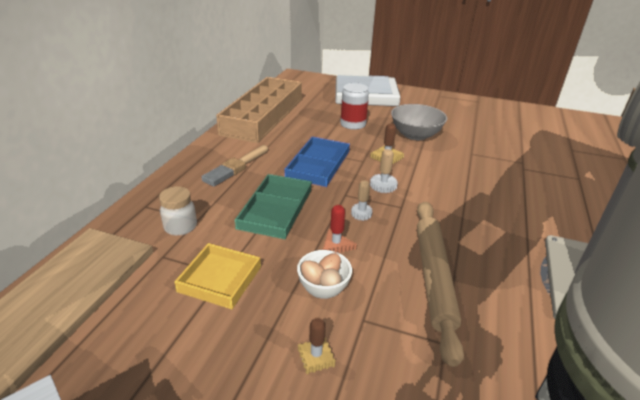

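The scene view shows the large square candidates at (250,143) and (490,262), round stamps at (291,160) and (327,187), and the triangle at (366,212) close to the bowl at (415,236). The blue, green and yellow trays are at (227,195), (287,247) and (381,314). I'll zoom in on crops to pick the pixels accurately.

Run:
```python
import cv2,numpy as np
S=cv2.imread("pics/scene0.png");D=cv2.imread("pics/side0.png")
def crop(I,x,y,w,h,k):
    c=cv2.resize(I[y:y+h,x:x+w],None,fx=k,fy=k,interpolation=cv2.INTER_CUBIC)
    for i in range(0,w,10): cv2.line(c,(i*k,0),(i*k,8 if (x+i)%50 else 14),(255,255,255),1)
    for i in range(0,h,10): cv2.line(c,(0,i*k),(8 if (y+i)%50 else 14,i*k),(255,255,255),1)
    cv2.putText(c,f"{x},{y}",(12,24),0,.4,(255,255,255),1);return c
sc=[(230,110),(270,125),(310,155),(345,180),(470,230)];sd=[(370,115),(360,140),(340,170),(320,195),(295,310)]
# order: squareA, roundA, roundB, tri, squareB
cv2.imwrite("pics/st.png",np.vstack([np.hstack([crop(I,x,y,40,60,4) for x,y in L]) for I,L in((S,sc),(D,sd))]))
a=np.hstack([crop(S,170,150,180,140,2),crop(S,325,265,110,140,2)[:280]]) if 0 else None
t=[crop(S,175,160,100,70,4),crop(S,230,205,100+0,75-5,4),crop(D,280,130,100,70,4),crop(D,228,170,100,70,4)]
cv2.imwrite("pics/tr.png",np.vstack([np.hstack(t[:2]),np.hstack(t[2:])]))
y=[crop(S,330,270,100,90,4),crop(D,170,235,100,90,4)]
cv2.imwrite("pics/ye.png",np.hstack(y))
```

```text
(no output)
```

View pics/st.png

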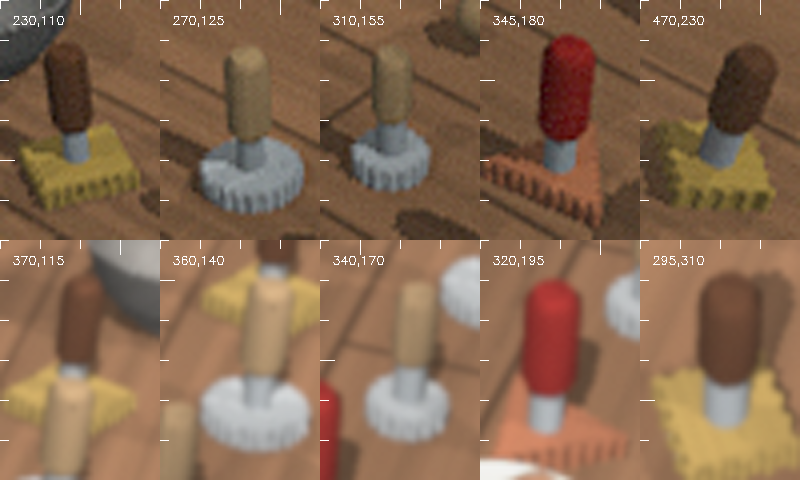

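View pics/tr.png

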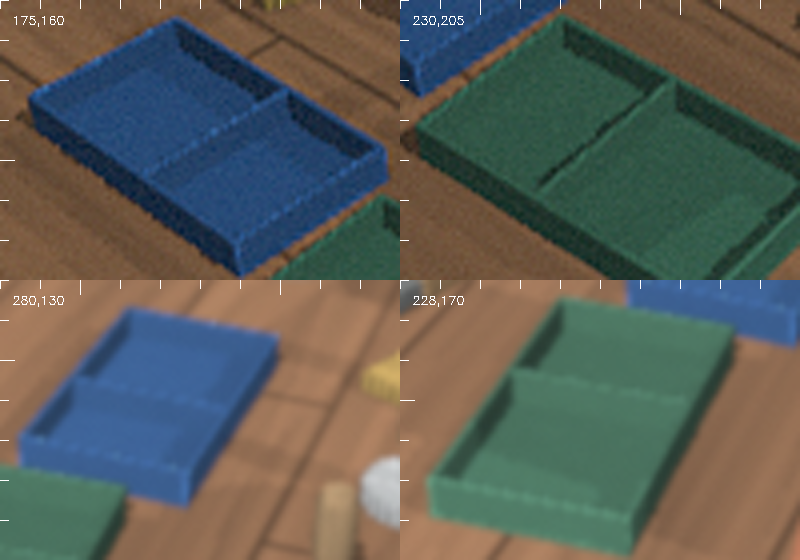

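View pics/ye.png

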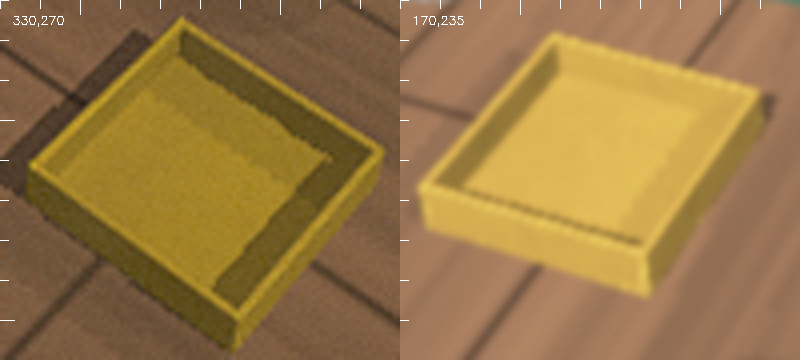

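The crops show all five heads and handles clearly, plus the rim corners of the trays. I'll triangulate the handle tops and bottoms and the rim corners from the picked pixels.

```bash
cat > h.py <<'E'
import numpy as np,cv2,pickle
from scipy.spatial.transform import Rotation as Ro
def P(c): return np.array([[c["fx"],0,c["cx"]],[0,c["fy"],c["cy"]],[0,0,1]])@np.c_[c["R"],c["t"]]
def tri(c1,p1,c2,p2):
    X=cv2.triangulatePoints(P(c1),P(c2),np.float64(p1).reshape(2,1),np.float64(p2).reshape(2,1));return (X[:3]/X[3]).ravel()
def cast(c,p,z):
    d=c["R"].T@np.array([(p[0]-c["cx"])/c["fx"],(p[1]-c["cy"])/c["fy"],1]);o=-c["R"].T@c["t"];return o+d*(z-o[2])/d[2]
def go(x,y,z,yaw):  # deltas in tool axes; yaw = world angle of tool y axis mod pi
    from plant import robot, optics, probe_bus, ticket
    s=probe_bus.read_state();R=Ro.from_rotvec(s["orientation"]).as_matrix()
    cur=np.arctan2(R[1,1],R[0,1]);t=-((yaw-cur+np.pi/2)%np.pi-np.pi/2)
    print("tool",s["tool_pos"].round(4),"cur yaw",cur.round(3),"d",(R.T@(np.array([x,y,z])-s["tool_pos"])).round(4),"turn",t.round(3),"q6",s["q"][5].round(2),"t",s["t"])
E
python3 - <<'E'
from h import *
from plant import robot, optics, probe_bus, ticket
C={n:optics.read_camera(n) for n in("scene","side")}
for n in C: C[n].pop("image")
pickle.dump(C,open("cal.pkl","wb"));a,b=C["scene"],C["side"]
f=lambda o,p:(o[0]+(p[0]+.5)/4-.5,o[1]+(p[1]+.5)/4-.5)
st={"sqA":((230,110),(66,44),(77,132),(370,115),(86,35),(75,127)),"rA":((270,125),(87,46),(91,140),(360,140),(108,38),(102,137)),
"rB":((310,155),(71,46),(71,126),(340,170),(98,40),(90,130)),"tri":((345,180),(87,36),(82,140),(320,195),(73,40),(68,155)),"sqB":((470,230),(117,45),(85,133),(295,310),(90,32),(87,142))}
for k,(o,t,u,o2,t2,u2) in st.items():
    print(k,*[tri(a,f(o,p),b,f(o2,q)).round(4) for p,q in((t,t2),(u,u2),(np.mean([t,u],0),np.mean([t2,u2],0)))])
tr={"blue":((175,160),[(32,94),(177,18),(385,152),(237,237)],(280,130),[(130,28),(278,57),(188,187),(20,156)]),
"green":((230,205),[(18,128),(160,15),None,None],(228,170),[(162,20),(332,47),(232,235),(30,198)]),
"yellow":((330,270),[(30,165),(182,18),(383,152),(238,315)],(170,235),[(155,35),(362,92),(247,250),(20,187)])}
for k,(o,p,o2,q) in tr.items():
    X=np.array([tri(a,f(o,i),b,f(o2,j)) if i else cast(b,f(o2,j),.024) for i,j in zip(p,q)])
    m=X.mean(0);d=(X[2]+X[3]-X[0]-X[1])/2;print(k,"c",m.round(4),"len",np.linalg.norm(d).round(3),"yaw_y",np.arctan2(d[1],d[0]).round(3),X.round(3).tolist())
for c,p,z in((a,(415,224),.045),(b,(325,260),.045)):print("bowl",cast(c,p,z))
E
```

```text
sqA [ 0.4653 -0.3098  0.094 ] [ 0.4646 -0.311   0.0316] [ 0.4649 -0.3104  0.0634]
rA [ 0.4474 -0.1763  0.0958] [ 0.4444 -0.1804  0.0302] [ 0.4459 -0.1783  0.0637]
rB [ 0.4657 -0.0543  0.0832] [ 0.4649 -0.0542  0.0294] [ 0.4653 -0.0543  0.0568]
tri [0.4847 0.0607 0.0944] [0.4835 0.062  0.0291] [0.4841 0.0613 0.0625]
sqB [0.4375 0.3064 0.0838] [0.4367 0.3071 0.0276] [0.4371 0.3067 0.0564]
blue c [ 0.6151 -0.2164  0.0233] len 0.179 yaw_y 1.558 [[0.664, -0.306, 0.023], [0.564, -0.306, 0.022], [0.566, -0.127, 0.024], [0.666, -0.127, 0.025]]
green c [ 0.6371 -0.0084  0.0224] len 0.179 yaw_y 1.644 [[0.694, -0.095, 0.02], [0.594, -0.101, 0.022], [0.58, 0.077, 0.024], [0.681, 0.086, 0.024]]
yellow c [0.643 0.216 0.022] len 0.102 yaw_y 1.556 [[0.694, 0.164, 0.021], [0.591, 0.165, 0.022], [0.593, 0.267, 0.022], [0.695, 0.267, 0.023]]
bowl [0.45689516 0.15933309 0.045     ]
bowl [0.47563203 0.15513898 0.045     ]
```

```bash
python3 -c "
from h import *
go(.437,.3067,.061,0)"
```

```text
tool [0.2267 0.5552 0.24  ] cur yaw 1.183 d [-0.2886 -0.1503  0.1791] turn 1.183 q6 -0.09 t 0.2
```

Units first: shifts go in shares of 50 mm and turns go in shares of 180 degrees. So 0.04 m is 0.8, -0.015 m is -0.3.

```bash
echo '[{"aperture":0.093, "dx":-0.58, "dy":-0.3}, {"aperture":0.093, "dx":-0.58, "dy":-0.3}, {"aperture":0.093, "dx":-0.58, "dy":-0.3}, {"aperture":0.093, "dx":-0.58, "dy":-0.3}, {"aperture":0.093, "dx":-0.58, "dy":-0.3}, {"aperture":0.093, "dx":-0.58, "dy":-0.3}, {"aperture":0.093, "dx":-0.58, "dy":-0.3}, {"aperture":0.093, "dx":-0.58, "dy":-0.3}, {"aperture":0.093, "dx":-0.58, "dy":-0.3}, {"aperture":0.093, "dx":-0.58, "dy":-0.3}, {"aperture":0.093, "dz":0.8}, {"aperture":0.093, "dz":0.4}, {"aperture":0.093}, {"aperture":0.093}]' > mv.in && python3 inch.py mv.in 20; python3 -c "
from h import *
go(.437,.3067,.061,0)
from plant import robot, optics, probe_bus, ticket
c=optics.read_camera('wrist');cv2.imwrite('pics/w1.png',c['image'][:,:,::-1]);X=np.array([.437,.3067,.078]);p=P(c)@np.r_[X,1];print(p[:2]/p[2])"
```

```text
t: 1.6
tool_pos: [0.4384, 0.3069, 0.1809]
orientation: [-0.605, -3.082, 0.001]
force: [-0.2, -0.0, 0.4]
opening: 0.0929
gripper_force: 0.0
tool [0.4384 0.3069 0.1809] cur yaw 1.183 d [ 0.0012 -0.0007  0.1199] turn 1.183 q6 -0.67 t 1.6
[316.3036133  197.51998217]
```

View pics/w1.png

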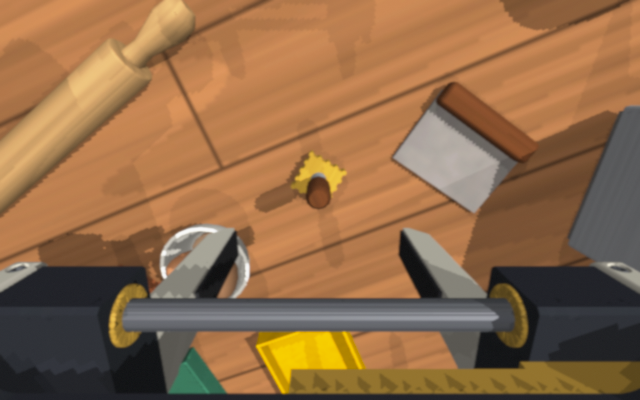

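The wrist view puts the small square's handle top at about (319,195), against a prediction of (316,197). That agrees, so I'll descend, grip and lift.

In the tool's units: 0.03 m is 0.6, -0.001 m is -0.02.

```bash
echo '[{"aperture":0.093, "dx":0.02, "dy":-0.02, "dz":0.6}, {"aperture":0.093, "dz":0.6}, {"aperture":0.093, "dz":0.6}, {"aperture":0.093, "dz":0.6}, {"aperture":0.093}, {"aperture":0}, {"aperture":0}, {"aperture":0}, {"aperture":0}, {"aperture":0}, {"aperture":0}, {"aperture":0}]' > mv.in && python3 inch.py mv.in 25; echo '[{"aperture":0, "dz":-0.4}, {"aperture":0, "dz":-0.8}, {"aperture":0, "dz":-0.8}, {"aperture":0, "dz":-0.6}, {"aperture":0}]' > mv.in && python3 inch.py mv.in; python3 -c "
from h import *
go(.6155,-.166,.19,1.183)"
```

```text
t: 2.85
tool_pos: [0.4373, 0.3064, 0.0607]
orientation: [0.605, 3.083, 0.0]
force: [0.6, -0.1, -1.5]
opening: 0.0416
gripper_force: 0.0
t: 3.35
tool_pos: [0.4399, 0.3079, 0.1964]
orientation: [0.604, 3.076, 0.009]
force: [0.8, 1.1, 0.4]
opening: 0.0021
gripper_force: 0.0
tool [0.4399 0.3079 0.1964] cur yaw 1.183 d [-0.3417 -0.3724  0.0057] turn 0.0 q6 -0.67 t 3.35
```

The fingers close at only about 70 mm/s, so I lifted too early. I'll reopen and check that the stamp still stands.

```bash
echo '[{"aperture":0.06}, {"aperture":0.06}, {"aperture":0.06}, {"aperture":0.06}, {"aperture":0.06}, {"aperture":0.06}, {"aperture":0.06}, {"aperture":0.06}, {"aperture":0.06}]' > mv.in && python3 inch.py mv.in; python3 -c "
from h import *
go(.437,.3067,.061,0)
from plant import robot, optics, probe_bus, ticket
c=optics.read_camera('wrist');cv2.imwrite('pics/w2.png',c['image'][120:320,180:460,::-1]);X=np.array([.437,.3067,.078]);p=P(c)@np.r_[X,1];print(p[:2]/p[2])"
```

```text
t: 4.25
tool_pos: [0.4373, 0.3064, 0.1907]
orientation: [0.605, 3.083, 0.0]
force: [0.9, 0.6, 0.1]
opening: 0.0594
gripper_force: 0.0
tool [0.4373 0.3064 0.1907] cur yaw 1.183 d [4.000e-04 1.000e-04 1.297e-01] turn 1.183 q6 -0.67 t 4.25
[317.28994261 194.8974403 ]
```

View pics/w2.png

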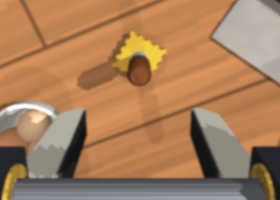

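The stamp still stands upright where it was, with its handle top at about (320,194) against a predicted (317,195). I'll grip it again with enough closing time.

```bash
echo '[{"aperture":0.06, "dz":0.8}, {"aperture":0.06, "dz":0.8}, {"aperture":0.06, "dz":0.8}, {"aperture":0.06, "dz":0.2}, {"aperture":0}, {"aperture":0}, {"aperture":0}, {"aperture":0}, {"aperture":0}, {"aperture":0}, {"aperture":0}, {"aperture":0}]' > mv.in && python3 inch.py mv.in 25 | grep -v orient; echo '[{"aperture":0, "dz":-0.4}, {"aperture":0, "dz":-0.8}, {"aperture":0, "dz":-0.8}, {"aperture":0, "dz":-0.6}, {"aperture":0}, {"aperture":0}]' > mv.in && python3 inch.py mv.in; python3 -c "
from h import *
go(.6155,-.166,.19,1.183)"
```

```text
t: 5.5
tool_pos: [0.4381, 0.3068, 0.0617]
force: [-0.5, 0.4, 5.7]
opening: 0.0215
gripper_force: 25.0
t: 6.1
tool_pos: [0.4376, 0.3065, 0.191]
orientation: [0.605, 3.082, 0.001]
force: [0.4, -0.1, -0.4]
opening: 0.0212
gripper_force: 25.0
tool [0.4376 0.3065 0.191 ] cur yaw 1.183 d [-0.3434 -0.3702  0.0009] turn 0.0 q6 -0.67 t 6.1
```

In the tool's units: -0.025 m is -0.5, -0.023 m is -0.46.

```bash
echo '[{"aperture":0, "dx":-0.2, "dy":-0.2}, {"aperture":0, "dx":-0.46, "dy":-0.5}, {"aperture":0, "dx":-0.46, "dy":-0.5}, {"aperture":0, "dx":-0.46, "dy":-0.5}, {"aperture":0, "dx":-0.46, "dy":-0.5}, {"aperture":0, "dx":-0.46, "dy":-0.5}, {"aperture":0, "dx":-0.46, "dy":-0.5}, {"aperture":0, "dx":-0.46, "dy":-0.5}, {"aperture":0, "dx":-0.46, "dy":-0.5}, {"aperture":0, "dx":-0.46, "dy":-0.5}, {"aperture":0, "dx":-0.46, "dy":-0.5}, {"aperture":0, "dx":-0.46, "dy":-0.5}, {"aperture":0, "dx":-0.46, "dy":-0.5}, {"aperture":0, "dx":-0.46, "dy":-0.5}, {"aperture":0, "dx":-0.46, "dy":-0.5}, {"aperture":0, "dx":-0.22, "dy":-0.2}, {"aperture":0}, {"aperture":0}]' > mv.in && python3 inch.py mv.in; python3 -c "
from h import *
go(.6155,-.166,.065,1.183)"
```

```text
t: 7.9
tool_pos: [0.614, -0.1654, 0.1892]
orientation: [-0.606, -3.08, -0.001]
force: [-0.2, 0.5, -0.7]
opening: 0.0214
gripper_force: 25.0
tool [ 0.614  -0.1654  0.1892] cur yaw 1.182 d [-0.002   0.      0.1242] turn -0.001 q6 -1.53 t 7.9
```

In the tool's units: 0.04 m is 0.8, 0.03 m is 0.6.

```bash
echo '[{"aperture":0, "dx":-0.04, "dz":0.6}, {"aperture":0, "dz":0.8}, {"aperture":0, "dz":0.6}, {"aperture":0, "dz":0.2}, {"aperture":0, "dz":0.14}, {"aperture":0, "dz":0.12}, {"aperture":0, "dz":0.02}, {"aperture":0}]' > mv.in && python3 inch.py mv.in|grep -v or[ie]; echo '[{"aperture":0.055}, {"aperture":0.055}, {"aperture":0.055}, {"aperture":0.055}, {"aperture":0.055}, {"aperture":0.055, "dz":-0.4}, {"aperture":0.055, "dz":-0.8}, {"aperture":0.055, "dz":-0.8}, {"aperture":0.055, "dz":-0.8}, {"aperture":0.055}]' > mv.in && python3 inch.py mv.in; python3 -c "
from h import *
go(.465,-.3104,.2,1.183)"
```

```text
t: 8.7
tool_pos: [0.6176, -0.1668, 0.068]
force: [0.1, -0.2, -0.0]
opening: 0.0213
gripper_force: 25.0
t: 9.7
tool_pos: [0.6202, -0.1678, 0.2149]
orientation: [0.603, 3.071, -0.003]
force: [-0.0, 0.1, 0.3]
opening: 0.0547
gripper_force: 0.0
tool [ 0.6202 -0.1678  0.2149] cur yaw 1.183 d [ 0.09   -0.1907  0.0137] turn 0.0 q6 -1.53 t 9.7
```

```bash
python3 -c "
from h import *
C=pickle.load(open('cal.pkl','rb'))
print([cast(C['scene'],p,.055)[:2].round(3) for p in((194,107),(249,108),(222,122))],[cast(C['side'],p,.055)[:2].round(3) for p in((390,114),(445,122))])
go(.465,-.3104,.2,1.183)"
```

```text
[array([ 0.467, -0.527]), array([ 0.373, -0.411]), array([ 0.468, -0.407])] [array([ 0.493, -0.452]), array([ 0.347, -0.458])]
tool [ 0.6202 -0.1678  0.2149] cur yaw 1.183 d [ 0.09   -0.1907  0.0137] turn 0.0 q6 -1.53 t 9.7
```

In the tool's units: -0.032 m is -0.64, -0.031 m is -0.62.

```bash
echo '[{"aperture":0.06, "dx":0.3, "dy":-0.64}, {"aperture":0.06, "dx":0.3, "dy":-0.64}, {"aperture":0.06, "dx":0.3, "dy":-0.64}, {"aperture":0.06, "dx":0.3, "dy":-0.64}, {"aperture":0.06, "dx":0.3, "dy":-0.64}, {"aperture":0.06, "dx":0.3, "dy":-0.62}, {"aperture":0.06}, {"aperture":0.06}]' > mv.in && python3 inch.py mv.in|grep -v or[ie]; python3 -c "
from h import *
go(.465,-.3104,.066,1.183)"
```

```text
t: 10.5
tool_pos: [0.4608, -0.3096, 0.2062]
force: [0.2, 0.4, 0.1]
opening: 0.0597
gripper_force: 0.0
tool [ 0.4608 -0.3096  0.2062] cur yaw 1.181 d [-0.0042  0.0008  0.1402] turn -0.002 q6 -1.87 t 10.5
```

In the tool's units: 0.04 m is 0.8, 0.02 m is 0.4.

```bash
echo '[{"aperture":0.06, "dx":-0.08, "dy":0.02, "dz":0.8}, {"aperture":0.06, "dz":0.8}, {"aperture":0.06, "dz":0.8}, {"aperture":0.06, "dz":0.4}, {"aperture":0}, {"aperture":0}, {"aperture":0}, {"aperture":0}, {"aperture":0}, {"aperture":0}, {"aperture":0}, {"aperture":0}]' > mv.in && python3 inch.py mv.in 30| grep -v orient; echo '[{"aperture":0, "dz":-0.4}, {"aperture":0, "dz":-0.8}, {"aperture":0, "dz":-0.8}, {"aperture":0, "dz":-0.8}, {"aperture":0}, {"aperture":0}]' > mv.in && python3 inch.py mv.in|grep -v orie; python3 -c "
from h import *
go(.615,-.254,.2,1.183)"
```

```text
t: 11.7
tool_pos: [0.4662, -0.3107, 0.0682]
force: [0.3, 0.4, 6.3]
opening: 0.0253
gripper_force: 30.0
t: 12.3
tool_pos: [0.4657, -0.3104, 0.2076]
force: [-0.3, 1.1, -3.3]
opening: 0.0253
gripper_force: 30.0
tool [ 0.4657 -0.3104  0.2076] cur yaw 1.183 d [-0.1168  0.1087  0.0078] turn -0.0 q6 -1.86 t 12.3
```

In the tool's units: -0.022 m is -0.44, -0.02 m is -0.4.

```bash
echo '[{"aperture":0, "dx":-0.22, "dy":0.2}, {"aperture":0, "dx":-0.44, "dy":0.4}, {"aperture":0, "dx":-0.44, "dy":0.4}, {"aperture":0, "dx":-0.44, "dy":0.4}, {"aperture":0, "dx":-0.4, "dy":0.4}, {"aperture":0, "dx":-0.4, "dy":0.38}, {"aperture":0, "dz":0.4}, {"aperture":0}, {"aperture":0}]' > mv.in && python3 inch.py mv.in|grep -v or[ie]; python3 -c "
from h import *
go(.615,-.254,.071,1.183)"
```

```text
t: 13.2
tool_pos: [0.6137, -0.2523, 0.1838]
force: [0.3, -0.8, -2.2]
opening: 0.0253
gripper_force: 30.0
tool [ 0.6137 -0.2523  0.1838] cur yaw 1.183 d [-0.0025 -0.0011  0.1128] turn 0.0 q6 -1.65 t 13.2
```

In the tool's units: 0.04 m is 0.8, 0.03 m is 0.6.

```bash
echo '[{"aperture":0, "dx":-0.05, "dy":-0.02, "dz":0.4}, {"aperture":0, "dz":0.8}, {"aperture":0, "dz":0.6}, {"aperture":0, "dz":0.2}, {"aperture":0, "dz":0.12}, {"aperture":0, "dz":0.1}, {"aperture":0, "dz":0.02}, {"aperture":0}]' > mv.in && python3 inch.py mv.in|grep -v or[ie]; echo '[{"aperture":0.055}, {"aperture":0.055}, {"aperture":0.055}, {"aperture":0.055}, {"aperture":0.055}, {"aperture":0.055, "dz":-0.4}, {"aperture":0.055, "dz":-0.8}, {"aperture":0.055, "dz":-0.8}, {"aperture":0.055, "dz":-0.6}, {"aperture":0.055}, {"aperture":0.055}]' > mv.in && python3 inch.py mv.in|grep -v orie; python3 -c "
from h import *
go(.446,-.1783,.2,1.183)"
```

```text
t: 14.0
tool_pos: [0.6176, -0.2557, 0.0762]
force: [-0.4, 0.6, -1.6]
opening: 0.0253
gripper_force: 30.0
t: 15.1
tool_pos: [0.6173, -0.2555, 0.2057]
force: [-0.2, -1.8, 0.4]
opening: 0.0549
gripper_force: 0.0
tool [ 0.6173 -0.2555  0.2057] cur yaw 1.183 d [0.1878 0.0066 0.0053] turn 0.0 q6 -1.65 t 15.1
```

In the tool's units: 0.035 m is 0.7, 0.03 m is 0.6.

```bash
echo '[{"aperture":0.06, "dx":0.36, "dy":0.02}, {"aperture":0.06, "dx":0.6, "dy":0.02}, {"aperture":0.06, "dx":0.7, "dy":0.02}, {"aperture":0.06, "dx":0.7, "dy":0.02}, {"aperture":0.06, "dx":0.7, "dy":0.02}, {"aperture":0.06, "dx":0.7, "dy":0.02}, {"aperture":0.06}, {"aperture":0.06}, {"aperture":0.06}]' > mv.in && python3 inch.py mv.in|grep -v or[ie]; python3 -c "
from h import *
go(.446,-.1783,.066,1.183)"
```

```text
t: 16.0
tool_pos: [0.4454, -0.1787, 0.2041]
force: [0.8, -0.5, 0.5]
opening: 0.0601
gripper_force: 0.0
tool [ 0.4454 -0.1787  0.2041] cur yaw 1.183 d [-0.0005  0.0006  0.1381] turn -0.0 q6 -1.67 t 16.0
```

In the tool's units: 0.04 m is 0.8, 0.018 m is 0.36.

```bash
echo '[{"aperture":0.06, "dz":0.8}, {"aperture":0.06, "dz":0.8}, {"aperture":0.06, "dz":0.8}, {"aperture":0.06, "dz":0.36}, {"aperture":0}, {"aperture":0}, {"aperture":0}, {"aperture":0}, {"aperture":0}, {"aperture":0}, {"aperture":0}, {"aperture":0}]' > mv.in && python3 inch.py mv.in 30| grep -v orient; echo '[{"aperture":0, "dz":-0.4}, {"aperture":0, "dz":-0.8}, {"aperture":0, "dz":-0.8}, {"aperture":0, "dz":-0.8}, {"aperture":0}, {"aperture":0}]' > mv.in && python3 inch.py mv.in|grep -v orie; python3 -c "
from h import *
go(.634,.0295,.2,1.183)"
```

```text
t: 17.2
tool_pos: [0.446, -0.179, 0.068]
force: [0.2, 0.1, 6.4]
opening: 0.0252
gripper_force: 30.0
t: 17.8
tool_pos: [0.4455, -0.1788, 0.2075]
force: [-0.6, 0.1, -1.7]
opening: 0.0254
gripper_force: 30.0
tool [ 0.4455 -0.1788  0.2075] cur yaw 1.183 d [-0.0957  0.2641  0.0077] turn 0.0 q6 -1.67 t 17.8
```

In the tool's units: 0.03 m is 0.6, 0.014 m is 0.28.

```bash
echo '[{"aperture":0, "dx":-0.12, "dy":0.28}, {"aperture":0, "dx":-0.2, "dy":0.6}, {"aperture":0, "dx":-0.2, "dy":0.6}, {"aperture":0, "dx":-0.2, "dy":0.6}, {"aperture":0, "dx":-0.2, "dy":0.6}, {"aperture":0, "dx":-0.2, "dy":0.6}, {"aperture":0, "dx":-0.2, "dy":0.6}, {"aperture":0, "dx":-0.2, "dy":0.6}, {"aperture":0, "dx":-0.2, "dy":0.6}, {"aperture":0, "dx":-0.2, "dy":0.2}, {"aperture":0, "dz":0.2}, {"aperture":0}, {"aperture":0}]' > mv.in && python3 inch.py mv.in|grep -v or[ie]; python3 -c "
from h import *
go(.634,.0295,.072,1.183)"
```

```text
t: 19.1
tool_pos: [0.632, 0.0289, 0.1945]
force: [-0.0, 0.2, -2.0]
opening: 0.0253
gripper_force: 30.0
tool [0.632  0.0289 0.1945] cur yaw 1.182 d [-0.002   0.0015  0.1224] turn -0.001 q6 -1.22 t 19.1
```

In the tool's units: 0.04 m is 0.8, 0.02 m is 0.4.

```bash
echo '[{"aperture":0, "dx":-0.04, "dy":0.02, "dz":0.4}, {"aperture":0, "dz":0.8}, {"aperture":0, "dz":0.8}, {"aperture":0, "dz":0.2}, {"aperture":0, "dz":0.12}, {"aperture":0, "dz":0.12}, {"aperture":0, "dz":0.02}, {"aperture":0}]' > mv.in && python3 inch.py mv.in|grep -v or[ie]; echo '[{"aperture":0.055}, {"aperture":0.055}, {"aperture":0.055}, {"aperture":0.055}, {"aperture":0.055}, {"aperture":0.055, "dz":-0.4}, {"aperture":0.055, "dz":-0.8}, {"aperture":0.055, "dz":-0.8}, {"aperture":0.055, "dz":-0.6}, {"aperture":0.055}, {"aperture":0.055}]' > mv.in && python3 inch.py mv.in|grep -v orie; python3 -c "
from h import *
go(.4653,-.0543,.2,1.183)"
```

```text
t: 19.9
tool_pos: [0.637, 0.0297, 0.0754]
force: [0.7, 0.8, -0.6]
opening: 0.0251
gripper_force: 30.0
t: 21.0
tool_pos: [0.6365, 0.0297, 0.2046]
force: [-0.0, -0.1, -1.5]
opening: 0.0554
gripper_force: 0.0
tool [0.6365 0.0297 0.2046] cur yaw 1.183 d [ 0.1267 -0.1425  0.0043] turn 0.0 q6 -1.22 t 21.0
```

Next is the small round stamp.

In the tool's units: -0.033 m is -0.66, 0.03 m is 0.6.

```bash
echo '[{"aperture":0.06, "dx":0.34, "dy":-0.4}, {"aperture":0.06, "dx":0.4, "dy":-0.46}, {"aperture":0.06, "dx":0.6, "dy":-0.66}, {"aperture":0.06, "dx":0.6, "dy":-0.66}, {"aperture":0.06, "dx":0.6, "dy":-0.66}, {"aperture":0.06}, {"aperture":0.06}, {"aperture":0.06}]' > mv.in && python3 inch.py mv.in|grep -v or[ie]; python3 -c "
from h import *
go(.4653,-.0543,.061,1.183)"
```

```text
t: 21.8
tool_pos: [0.465, -0.0535, 0.2031]
force: [-0.0, 0.2, 0.6]
opening: 0.0602
gripper_force: 0.0
tool [ 0.465  -0.0535  0.2031] cur yaw 1.183 d [-0.0006 -0.0007  0.1421] turn 0.0 q6 -1.41 t 21.8
```

In the tool's units: 0.04 m is 0.8, 0.022 m is 0.44.

```bash
echo '[{"aperture":0.06, "dx":-0.02, "dy":-0.02, "dz":0.8}, {"aperture":0.06, "dz":0.8}, {"aperture":0.06, "dz":0.8}, {"aperture":0.06, "dz":0.44}, {"aperture":0}, {"aperture":0}, {"aperture":0}, {"aperture":0}, {"aperture":0}, {"aperture":0}, {"aperture":0}, {"aperture":0}, {"aperture":0}]' > mv.in && python3 inch.py mv.in 25| grep -v orient; echo '[{"aperture":0, "dz":-0.4}, {"aperture":0, "dz":-0.8}, {"aperture":0, "dz":-0.8}, {"aperture":0, "dz":-0.8}, {"aperture":0}, {"aperture":0}]' > mv.in && python3 inch.py mv.in|grep -v orie; python3 -c "
from h import *
go(.641,-.059,.2,1.183)"
```

```text
t: 23.1
tool_pos: [0.4661, -0.0551, 0.0626]
force: [-0.6, 1.4, 5.9]
opening: 0.021
gripper_force: 25.0
t: 23.7
tool_pos: [0.4657, -0.0552, 0.2024]
force: [0.4, -0.2, -1.1]
opening: 0.0213
gripper_force: 25.0
tool [ 0.4657 -0.0552  0.2024] cur yaw 1.183 d [-0.1637  0.0628  0.0027] turn -0.0 q6 -1.41 t 23.7
```

In the tool's units: -0.03 m is -0.6, -0.014 m is -0.28.

```bash
echo '[{"aperture":0, "dx":-0.28, "dy":0.14}, {"aperture":0, "dx":-0.6, "dy":0.24}, {"aperture":0, "dx":-0.6, "dy":0.24}, {"aperture":0, "dx":-0.6, "dy":0.24}, {"aperture":0, "dx":-0.6, "dy":0.24}, {"aperture":0, "dx":-0.6, "dy":0.16}, {"aperture":0, "dz":0.2}, {"aperture":0}, {"aperture":0}]' > mv.in && python3 inch.py mv.in|grep -v or[ie]; python3 -c "
from h import *
go(.641,-.059,.066,1.183)"
```

```text
t: 24.6
tool_pos: [0.6389, -0.0584, 0.1894]
force: [-0.3, -0.8, -0.8]
opening: 0.0216
gripper_force: 25.0
tool [ 0.6389 -0.0584  0.1894] cur yaw 1.183 d [-0.0026  0.0004  0.1234] turn -0.0 q6 -1.35 t 24.6
```

In the tool's units: 0.04 m is 0.8, 0.02 m is 0.4.

```bash
echo '[{"aperture":0, "dx":-0.02, "dz":0.4}, {"aperture":0, "dz":0.8}, {"aperture":0, "dz":0.8}, {"aperture":0, "dz":0.2}, {"aperture":0, "dz":0.14}, {"aperture":0, "dz":0.12}, {"aperture":0, "dz":0.02}, {"aperture":0}]' > mv.in && python3 inch.py mv.in|grep -v or[ie]; echo '[{"aperture":0.055}, {"aperture":0.055}, {"aperture":0.055}, {"aperture":0.055}, {"aperture":0.055}, {"aperture":0.055, "dz":-0.4}, {"aperture":0.055, "dz":-0.8}, {"aperture":0.055, "dz":-0.8}, {"aperture":0.055, "dz":-0.6}, {"aperture":0.055}, {"aperture":0.055}]' > mv.in && python3 inch.py mv.in|grep -v orie; python3 -c "
from h import *
go(.484,.0613,.2,0)"
```

```text
t: 25.4
tool_pos: [0.6429, -0.0593, 0.0694]
force: [-0.4, 0.1, -1.6]
opening: 0.0211
gripper_force: 25.0
t: 26.5
tool_pos: [0.6424, -0.0592, 0.1987]
force: [-0.6, -0.5, -0.0]
opening: 0.0551
gripper_force: 0.0
tool [ 0.6424 -0.0592  0.1987] cur yaw 1.183 d [ 0.1922  0.0516 -0.0017] turn 1.183 q6 -1.35 t 26.5
```

In the tool's units: 0.035 m is 0.7, 0.032 m is 0.64, 0.13 rad / 3.1416 = 0.0414.

```bash
echo '[{"aperture":0.06, "dx":0.4, "dy":0.12}, {"aperture":0.06, "dx":0.64, "dy":0.18}, {"aperture":0.06, "dx":0.7, "dy":0.18}, {"aperture":0.06, "dx":0.7, "dy":0.18}, {"aperture":0.06, "dx":0.7, "dy":0.18}, {"aperture":0.06, "dx":0.7, "dy":0.2}, {"aperture":0.06, "spin":0.0414}, {"aperture":0.06, "spin":0.0414}, {"aperture":0.06, "spin":0.0414}, {"aperture":0.06, "spin":0.0414}, {"aperture":0.06, "spin":0.0414}, {"aperture":0.06, "spin":0.0414}, {"aperture":0.06}, {"aperture":0.06}]' > mv.in && python3 inch.py mv.in|grep -v or[ie]; python3 -c "
from h import *
go(.484,.0613,.066,.4)
from plant import robot, optics, probe_bus, ticket
c=optics.read_camera('wrist');cv2.imwrite('pics/w3.png',c['image'][:,:,::-1]);p=P(c)@np.r_[.484,.0613,.09,1];print(p[:2]/p[2])"
```

```text
t: 27.9
tool_pos: [0.4829, 0.0616, 0.1962]
force: [-0.1, -0.6, -0.2]
opening: 0.0601
gripper_force: 0.0
tool [0.4829 0.0616 0.1962] cur yaw 0.407 d [-0.0009  0.0011  0.1302] turn 0.007 q6 -0.39 t 27.9
[318.16304795 199.60885344]
```

View pics/w3.png

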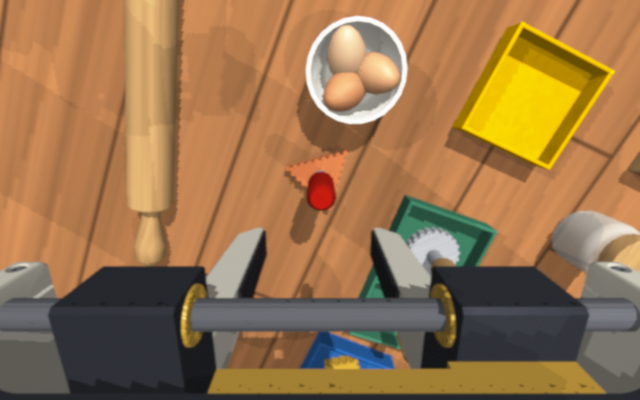

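The wrist view shows the red handle top at about (321,195), predicted (318,200). The bowl at (356,70) lies clear of the fingers' line, so I'll go down.

In the tool's units: 0.04 m is 0.8, 0.01 m is 0.2.

```bash
echo '[{"aperture":0.06, "dx":-0.02, "dy":0.02, "dz":0.8}, {"aperture":0.06, "dz":0.8}, {"aperture":0.06, "dz":0.8}, {"aperture":0.06, "dz":0.2}, {"aperture":0}, {"aperture":0}, {"aperture":0}, {"aperture":0}, {"aperture":0}, {"aperture":0}, {"aperture":0}, {"aperture":0}]' > mv.in && python3 inch.py mv.in 30| grep -v orient; echo '[{"aperture":0, "dz":-0.4}, {"aperture":0, "dz":-0.8}, {"aperture":0, "dz":-0.8}, {"aperture":0, "dz":-0.8}, {"aperture":0}, {"aperture":0}]' > mv.in && python3 inch.py mv.in|grep -v orie; python3 -c "
from h import *
go(.643,.216,.2,.4)"
```

```text
t: 29.15
tool_pos: [0.4861, 0.0612, 0.0691]
force: [-0.7, 0.9, 6.9]
opening: 0.0256
gripper_force: 30.0
t: 29.75
tool_pos: [0.4857, 0.0611, 0.2086]
force: [-0.5, -0.3, -1.6]
opening: 0.0252
gripper_force: 30.0
tool [0.4857 0.0611 0.2086] cur yaw 0.403 d [0.0807 0.2055 0.009 ] turn 0.003 q6 -0.38 t 29.75
```

In the tool's units: 0.03 m is 0.6, 0.025 m is 0.5.

```bash
echo '[{"aperture":0, "dx":0.12, "dy":0.3}, {"aperture":0, "dx":0.24, "dy":0.6}, {"aperture":0, "dx":0.24, "dy":0.6}, {"aperture":0, "dx":0.24, "dy":0.6}, {"aperture":0, "dx":0.24, "dy":0.6}, {"aperture":0, "dx":0.24, "dy":0.6}, {"aperture":0, "dx":0.18, "dy":0.5}, {"aperture":0, "dx":0.12, "dy":0.3}, {"aperture":0, "dz":0.2}, {"aperture":0}, {"aperture":0}]' > mv.in && python3 inch.py mv.in|grep -v or[ie]; python3 -c "
from h import *
go(.643,.216,.0725,.4)"
```

```text
t: 30.85
tool_pos: [0.6403, 0.2151, 0.1954]
force: [0.0, -0.2, -1.7]
opening: 0.0252
gripper_force: 30.0
tool [0.6403 0.2151 0.1954] cur yaw 0.403 d [-0.0003  0.0033  0.1228] turn 0.003 q6 -0.15 t 30.85
```

Place it, retreat, and move up and back toward the right so all the trays are in view.

In the tool's units: 0.04 m is 0.8, 0.02 m is 0.4.

```bash
echo '[{"aperture":0, "dz":0.4}, {"aperture":0, "dz":0.8}, {"aperture":0, "dz":0.8}, {"aperture":0, "dz":0.2}, {"aperture":0, "dz":0.12}, {"aperture":0, "dz":0.12}, {"aperture":0, "dz":0.02}, {"aperture":0}]' > mv.in && python3 inch.py mv.in|grep -v or[ie]; echo '[{"aperture":0.055}, {"aperture":0.055}, {"aperture":0.055}, {"aperture":0.055}, {"aperture":0.055}, {"aperture":0.055, "dz":-0.4}, {"aperture":0.055, "dz":-0.8}, {"aperture":0.055, "dz":-0.8}, {"aperture":0.055, "dz":-0.6}, {"aperture":0.055, "dx":0.4, "dy":-0.6, "dz":-0.2}, {"aperture":0.055, "dx":0.4, "dy":-0.6, "dz":-0.2}, {"aperture":0.055, "dx":0.4, "dy":-0.6, "dz":-0.2}, {"aperture":0.055, "dx":0.4, "dy":-0.6, "dz":-0.2}, {"aperture":0.055, "dx":0.4, "dy":-0.6, "dz":-0.2}, {"aperture":0.055}, {"aperture":0.055}, {"aperture":0.055}]' > mv.in && python3 inch.py mv.in|grep -v orie
python3 - <<'E'
from plant import robot, optics, probe_bus, ticket
import cv2,numpy as np
a=optics.read_camera("scene")["image"][130:370,165:445];b=optics.read_camera("side")["image"][110:350,160:440]
cv2.imwrite("pics/end.png",cv2.resize(np.hstack([a,b])[:,:,::-1],(800,343),interpolation=cv2.INTER_CUBIC))
E
```

```text
t: 31.65
tool_pos: [0.6429, 0.2163, 0.0765]
force: [-0.5, 0.4, -1.1]
opening: 0.0257
gripper_force: 30.0
t: 33.35
tool_pos: [0.4652, 0.249, 0.2544]
force: [-0.1, 0.6, 0.5]
opening: 0.0553
gripper_force: 0.0
```

View pics/end.png

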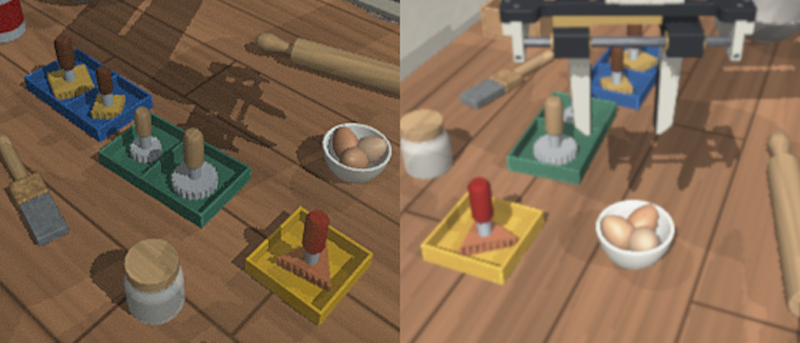

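In the scene half of the picture every stamp stands upright inside its bay: large square (70,75), small square (107,100), small round (145,145), large round (194,175), triangle (312,260). The bowl at (357,150) hasn't moved and the gripper touches nothing, so I'm handing in the job.

```bash
python3 -c "
from plant import robot, optics, probe_bus, ticket
print(ticket.close_job())"
```

```text
the job is handed in; nothing more can be done
None
```

I put all five stamps upright in their correct bays, left the egg bowl where it stood, and handed the job in at about 33 s; the hand-in call did not report the verdict.

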